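# Refit the spacer rings on a hand mill's spindle

### The job

The hand mill has been washed: its largest spacer ring is already back on the spindle, the other two are drying on the draining board. Thread the medium ring and then the small ring over the spindle, so that each sits flat on the ring below it. The spindle has play in its bush and leans a little to some side, so feel for it and follow it down: lower each ring by hand without letting it drop, press only gently (well under 40 N), and leave everything else where it stands.

Things in the scene. Friction and masses are not known exactly. Their poses are not given: they have to be found in the camera images.
- mill_base: White round foot of a hand mill, fixed to the worktop right of the sink: 104 mm across at its flange, 34 mm high, flat round seat 72 mm across on top. Origin: centre of its underside; z up; being round, its yaw means nothing. A plain steel spindle rises from the seat, 16 mm in diameter, with only a 1 mm rounded rim at its end, 90 mm above the origin.
- mill_seat (a point): Centre of the foot's seat, 34 mm above its underside, where the 56 mm long spindle pivots in a bush with play. At the start the spindle leans 5 to 6 degrees to a side not reported, so its end is 4.5 to 6.2 mm off the foot's axis. Friction holds the lean (0.3 N m, about 5 N sideways at its end); pushed harder it moves, up to stops at 6.5 to 9 degrees. Its flat end tilts with it, lower on the side it leans to.
- large_ring_mid (a point): Centre (half-way up) of the large aluminium spacer ring, 66 mm across, 12 mm high, bore 21 mm; it already lies on the seat round the spindle and stays there; z is its axis.
- medium_ring_mid (a point): Centre (half-way up) of the loose medium aluminium spacer ring, 54 mm across, 16 mm high, bore 18.5 mm, 88 g, same both ways up; it lies flat on the draining board (1.5 mm below the worktop); z is its axis. Seated on the large ring its centre is 54 mm above the foot's origin.
- small_ring_mid (a point): Centre (half-way up) of the loose small aluminium spacer ring, 42 mm across, 16 mm high, bore 18.5 mm, 50 g, same both ways up; it lies flat on the draining board (1.5 mm below the worktop); z is its axis. Seated on the medium ring its centre is 70 mm above the foot's origin.
- tub_1: Bystander: small yoghurt tub, 72 mm across, 71 mm high, on the worktop; origin at the centre of its underside.
- tin_1: Bystander: low food tin, 76 mm across, 58 mm high, on the worktop; origin at the centre of its underside.
- can_1: Bystander: green drinks can, 66 mm across, 115 mm high, on the worktop behind the mill foot; origin at the centre of its underside.
- mug_1: Bystander: cream mug, 101 mm high, 109 mm over its handle, at the back of the draining board; origin at the centre of its underside.
- glass_1: Bystander: drinking glass, 79 mm across, 90 mm high, at the back of the draining board; origin at the centre of its underside.
- teaspoon_1: Bystander: teaspoon, 132 mm long, 11 mm high, lying on the draining board behind the rings; origin at the centre of its underside.
Not all that is in view belongs to the job. Leave any black look-alike of the part that bears medium_ring_mid alone.

How it is judged:
By the outcome, as a careful person would: the job done as asked, in the order asked, and still so for the second after the job is handed in, with the robot touching nothing.
It also fails if it takes over 67 s, if anything falls off the work surface, if the arm or the gripper's body presses on something with over 40 N, if the wrist force passes 120 N, or if a joint passes its speed limit or range.

### The arm

A 6-joint arm with a two-finger parallel gripper is mounted at the origin on a cart in front of the work surface, level with it; the furniture and walls round the work are solid. World frame = base frame: x ahead of the robot, y to its left, z up, the work surface at z = 0. Lengths are in m, angles in rad, forces in N, time in s.
With the tool pointing down it reaches from about 0.35 to 0.85 m from the base axis. Payload 8.1 kg.
Tool frame: the origin (TCP) lies between the finger pads; the fingertips stand 11 mm ahead of it and the grasp point (between the pads) lies 8 mm behind it (tips_ahead is the z of the fingertips in the tool frame, in m); z points along the fingers, y is the line along which they close (so a half turn about z gives the same grasp; the last joint's range is limited). The gripper opens to 93 mm and grips with 3 to 60 N. Pads are 15 mm wide; open, the fingers measure 128 mm over their backs; the gripper's body (75 mm by 188 mm) begins 65 mm behind the grasp point.
Start: joints at [1.117, 0.13, 1.488, -0, 1.523, -0.085], TCP at [0.216, 0.56, 0.23] pointing down, gripper open.
Joint ranges: [-2.96, 2.96], [-0.89, 2.26], [0.02, 2.5], [-1.34, 4.48], [0, 2.73], [-2.66, 2.66]. Speed limits (rad/s): [2.39, 2.39, 2.79, 3.14, 3.14, 3.14].

### API

Orientations are given as a rotation vector (axis times angle).
In Python, from plant import read_state, read_camera, close_job, tips_ahead gives the robot as it stands. The module is installed in compiled form; this text tells all that it offers.
- The arm moves only by the tool move_arm, never from a script. Its argument "plan" is a list of rows, each a list of 7 numbers: the turn, a rotation vector about the tool's x, y, z in units of 6 degrees (1.0 is 6 degrees), then the shift along the tool's x, y, z in units of 25 mm (1.0 is 25 mm), then the finger opening in mm, from 0 to 93. A call has exactly 10 rows; each row shifts and turns the commanded pose from where the row before left it, along the tool's axes as they then stand; what a row does not reach is not made up. A row lasts 1/10 s, in which the tool goes at most 50 mm and 8.59 degrees, less where a joint would pass 70% of its speed; a pose out of reach is approached as far as the arm can. A call is refused whole if a number of a shift passes 1 or a number of a turn 1, either way. A call with a gripper value outside its range is refused whole. The fingers move at their own pace and stop on an object; "force" is the grip in N (left out, the last holds). Time passes only in rows, so rows that do not move let the fingers close, or fill a call up. It gives the time, the measured TCP pose, the force, the opening and the grip force at its end, in the units of the state.
- read_state(): the state, without advancing time (a new reading comes with each control period).
- read_camera(name): name is "side" or "top" or "wrist"; returns a dict with "frame" (400x640x3 uint8, red, green, blue), "z_map" (400x640 float32, m along the optical axis (not along the pixel's ray), 0 where there is no reading), "fx", "fy", "cx", "cy" (pixels), "rvec" (rotation vector, rad) and "tvec" (3), from world to camera coordinates, as OpenCV has them. Camera axes: x right, y down, z forward; pixel columns grow to the right and rows downward; lengths in m; the calibration is good to about 2 mm. A picture is of the moment at which its call begins.
- close_job(): hands the job in; it is judged then, once.
The state is a dict: "t": time; "q": joint angles; "dq": joint speeds; "joint_torque": joint torques, N m; "tool_pos": TCP position; "orientation": TCP orientation; "force": force on the tool from outside, world axes, zero at the start; "wrist_torque": the same for the moment, N m; "opening": finger opening in m; "gripper_force": force on a finger pad.
Only numpy, scipy, OpenCV 4.12 (cv2) and the standard library are available. Lean on these libraries where they do the work, as an engineer would, in place of code of your own. Each camera call takes 0.05 s, during which the arm holds its last target. There are 200 camera calls.

## Working session

There is one attempt and no reset: what is moved stays moved. The work goes in short steps, Python scripts to look and compute and a tool call to move; the robot and the scene stay as the last step left them, time stands still between calls to the robot, and variables do not carry over. Pictures are saved under pics/ and viewed, at most 10 in all, crops included, and the job is handed in when it is done.

Besides the shell and the picture viewer there is one more tool, called after ">>>" in YAML: its name, and indented under it one key for each argument. move_arm: Moves the arm, as the interface text tells. Its arguments: {"type":"object","properties":{"plan":{"type":"array","items":{"type":"array","items":{"type":"number"}}},"force":{"type":"number"}},"required":["plan"]}

```bash
mkdir -p pics; cat > h.py <<'E'
import numpy as np, cv2
from scipy.spatial.transform import Rotation as R
from plant import *
def pts(c):
    z=c["z_map"];v,u=np.indices(z.shape)
    p=np.stack([(u-c["cx"])/c["fx"]*z,(v-c["cy"])/c["fy"]*z,z],-1)
    M=R.from_rotvec(np.ravel(c["rvec"])).as_matrix()
    w=(p-np.ravel(c["tvec"]))@M; w[z==0]=np.nan
    return w
def save(c,n,box=None,s=1):
    f=c["frame"][:,:,::-1]
    if box: f=f[box[1]:box[3],box[0]:box[2]]
    cv2.imwrite("pics/"+n,cv2.resize(f,None,fx=s,fy=s,interpolation=cv2.INTER_CUBIC))
E
python3 - <<'E'
from h import *
a=read_camera("top");b=read_camera("side")
save(a,"top.png");save(b,"side.png")
np.savez("top.npz",w=pts(a),f=a["frame"]);np.savez("side.npz",w=pts(b),f=b["frame"])
for c in (a,b):
  M=R.from_rotvec(np.ravel(c["rvec"])).as_matrix();print(-M.T@np.ravel(c["tvec"]),M[2],c["fx"])
s=read_state();print(s)
print(tips_ahead)
E
```

```text
[0.3417635  0.09670286 1.20327413] [ 0.18907517  0.03077703 -0.98148018] 416.70700987437533
[0.2704427  0.90081488 0.43646383] [ 0.31529944 -0.85630017 -0.40906757] 404.0341667427661
{'t': 0.1, 'q': array([ 1.11661376e+00,  1.31083082e-01,  1.48915917e+00,  3.14458290e-05,
        1.52302637e+00, -8.54291037e-02]), 'dq': array([ 1.56011436e-04, -8.60743200e-04, -4.35698132e-03,  2.09765172e-04,
       -7.00877312e-05, -9.75689822e-04]), 'joint_torque': array([ 7.93989311e-04, -5.61337960e+01, -4.93096590e+01,  7.70473899e-02,
        2.90251721e-02, -5.85551925e-05]), 'tool_pos': array([0.21603651, 0.55922185, 0.22870003]), 'orientation': array([-5.75875049e-01, -3.08787454e+00,  2.52382844e-03]), 'force': array([0.75999506, 0.23974157, 0.0009754 ]), 'wrist_torque': array([-0.06310597,  0.01919801,  0.01011587]), 'gripper_force': 0.0, 'opening': 0.09258333721927783}
0.011
```

View pics/top.png

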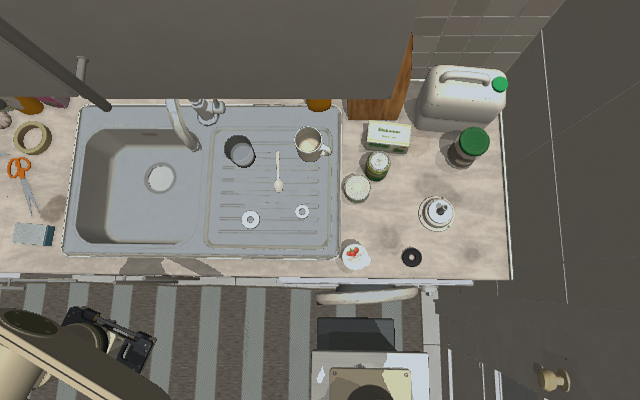

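View pics/side.png

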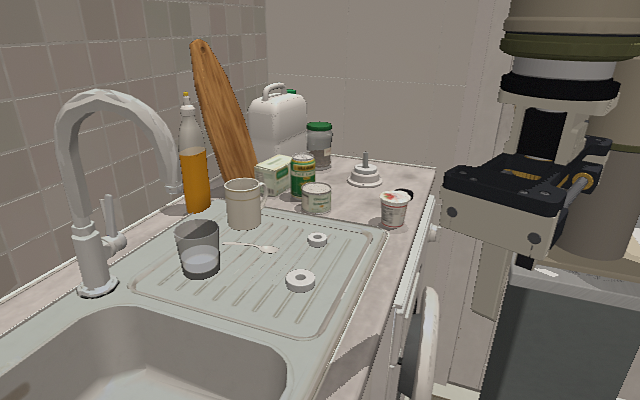

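The top view shows these ring candidates: a silver ring at (251,219), larger, so the medium; a silver ring at (302,212), the small; a black look-alike at (411,257), to be left alone. The mill foot with the large ring is at (438,212). In the side view the rings are at (300,280) and (317,240), and the foot is at (366,170).

```bash
python3 - <<'E'
from h import *
d=np.load("top.npz");w=d["w"];f=d["f"]
for n,(u,v),r,zl,zh in [("med",(251,219),14,.008,.03),("small",(302,212),12,.008,.03),("black",(411,257),16,.006,.05)]:
    p=w[v-r:v+r,u-r:u+r].reshape(-1,3);q=p[(p[:,2]>zl)&(p[:,2]<zh)]
    c,rr=cv2.minEnclosingCircle(q[:,:2].astype(np.float32));print(n,len(q),c,2*rr,np.median(q[:,2]),q[:,:2].min(0),q[:,:2].max(0))
p=w[185:240,410:466].reshape(-1,3)
for zl,zh in [(.005,.03),(.03,.038),(.042,.05),(.06,.1)]:
    q=p[(p[:,2]>zl)&(p[:,2]<zh)]
    if len(q)>2:
        c,rr=cv2.minEnclosingCircle(q[:,:2].astype(np.float32));print(zl,len(q),c,2*rr,np.median(q[:,2]),q.mean(0))
for n,(u,v) in dict(tub=(355,257),tin=(356,188),can=(377,165),mug=(307,145),glass=(240,151),spoon=(279,186),sp2=(277,155)).items(): print(n,w[v,u])
s=np.load("side.npz")["w"]
q=s[145:162,350:385].reshape(-1,3);q=q[(q[:,2]>.05)&(q[:,0]<.8)]
for z in np.arange(.05,.1,.01):
    k=q[(q[:,2]>=z)&(q[:,2]<z+.01)]; print(round(z,2),len(k),k.mean(0) if len(k) else 0)
save(dict(frame=f),"crop.png",(230,180,470,280),3)
E
```

```text
med 249 (0.5117684006690979, 0.34337711334228516) 0.053999852389097214 0.01566405217998698 [0.48577394 0.3169703 ] [0.53833082 0.37002681]
small 138 (0.533633828163147, 0.18984423577785492) 0.051546208560466766 0.015892356340658814 [0.51593102 0.1699141 ] [0.55729178 0.21361628]
black 287 (0.4162282347679138, -0.11504068970680237) 0.10736536979675293 0.016924579323637837 [ 0.36721532 -0.16139526] [ 0.45435725 -0.07418441]
0.005 522 (0.538227915763855, -0.19369150698184967) 0.2061414122581482 0.010041709860336298 [ 0.53189775 -0.18708908  0.01158391]
0.03 164 (0.533856987953186, -0.19364996254444122) 0.08203878253698349 0.03428524681517219 [ 0.52916747 -0.18651519  0.03434479]
0.042 329 (0.5351453423500061, -0.19418491423130035) 0.06653954088687897 0.047069996342270846 [ 0.53369076 -0.1913839   0.04690938]
0.06 50 (0.5380429625511169, -0.1960618942975998) 0.01791832037270069 0.08815867828750684 [ 0.53740536 -0.19456049  0.08377849]
tub [0.40362251 0.04267998 0.06959795]
tin [0.59729367 0.03906803 0.05483901]
can [ 0.64924965 -0.01496243  0.10983633]
mug [0.73860862 0.18336362 0.00839166]
glass [0.70951715 0.37762317 0.03785594]
spoon [0.61263505 0.26383862 0.00509489]
sp2 [0.70760036 0.27295745 0.00615506]
0.05 24 [ 0.54628096 -0.4027757   0.05304922]
0.06 13 [ 0.53581275 -0.19117043  0.06686263]
0.07 15 [ 0.53557692 -0.19058079  0.07581184]
0.08 16 [ 0.53645071 -0.19086136  0.08506769]
0.09 6 [ 0.5375596  -0.19362168  0.09100145]
```

View pics/crop.png

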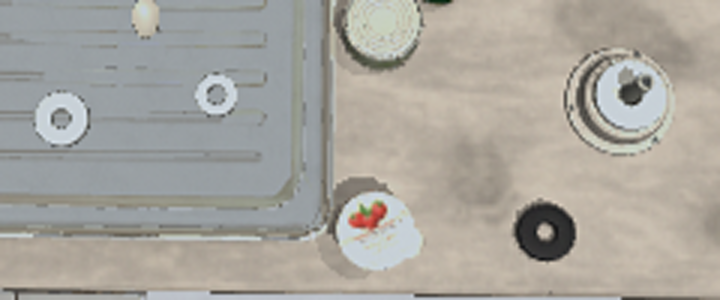

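The crop confirms the choice: the medium ring is at crop (62,118) and the small one at (216,94), both silver and clearly different in size. The black ring at (545,232) is the look-alike. Setting out for the medium ring.

>>> move_arm:
  plan:
    - [0,0,0,-1,-0.3,0.2,93]
    - [0,0,0,-1,-0.3,0.2,93]
    - [0,0,0,-1,-0.3,0.3,93]
    - [0,0,0,-1,-0.3,0.3,93]
    - [0,0,0,-1,-0.3,0.3,93]
    - [0,0,0,-1,-0.3,0.3,93]
    - [0,0,0,-1,-0.3,0.3,93]
    - [0,0,0,-1,-0.3,0.3,93]
    - [0,0,0,-1,-0.3,0.3,93]
    - [0,0,0,-1,-0.3,0.3,93]
  force: 20

```text
t: 1.1
tool_pos: [0.4229, 0.3986, 0.1588]
orientation: [-0.576, -3.088, 0.001]
force: [0.1, 0.9, -0.1]
opening: 0.0932
gripper_force: 0.0
```

>>> move_arm:
  plan:
    - [0,0,0,-1,-0.3,0.3,93]
    - [0,0,0,-1,-0.2,0.3,93]
    - [0,0,0,-1,-0.2,0.3,93]
    - [0,0,0,-0.8,-0.1,0.3,93]
    - [0,0,0,-0.4,0,0.2,93]
    - [0,0,0,0,0,0.1,93]
    - [0,0,0,0,0,0,93]
    - [0,0,0,0,0,0,93]
    - [0,0,0,0,0,0,93]
    - [0,0,0,0,0,0,93]

```text
t: 2.1
tool_pos: [0.5129, 0.3437, 0.1226]
orientation: [0.575, 3.088, 0.001]
force: [0.1, 0.2, -0.6]
opening: 0.0931
gripper_force: 0.0
```

```bash
cat >> h.py <<'E'
def to(xyz):
    "tool-axis delta in 25 mm units from measured TCP"
    s=read_state();M=R.from_rotvec(s["orientation"]).as_matrix()
    print("t",round(s["t"],2),"tcp",s["tool_pos"].round(4),"zaxis",M[:,2].round(4),"yax",M[:,1].round(3),"F",s["force"].round(2),"tq",s["wrist_torque"].round(3),"open",s["opening"].round(4),"q6",s["q"][5].round(2))
    if xyz is not None: print("delta units",((np.array(xyz)-s["tool_pos"])@M/0.025).round(3))
def ring(w,c,zl,zh,r=.05):
    "circle fit on the outer points of a flat top"
    k=(abs(w[...,0]-c[0])<r)&(abs(w[...,1]-c[1])<r)&(w[...,2]>zl)&(w[...,2]<zh)
    q=w[k][:,:2]
    return cv2.minEnclosingCircle(q.astype(np.float32)),len(q),(np.percentile(q,1,0)+np.percentile(q,99,0))/2,np.median(w[k][:,2])
E
python3 - <<'E'
from h import *
c=read_camera("wrist");save(c,"w1.png");w=pts(c)
print(ring(w,(.512,.343),.009,.025))
M=R.from_rotvec(np.ravel(c["rvec"])).as_matrix();print(-M.T@np.ravel(c["tvec"]),M[2])
to((.512,.343,.0125))
E
```

```text
(((0.511397123336792, 0.34366726875305176), 0.027165869250893593), 1955, array([0.51057422, 0.34360019]), np.float64(0.014769198346608297))
[0.43873032 0.37138449 0.27796545] [ 0.26571593 -0.10235729 -0.95860212]Traceback (most recent call last):
  File "<stdin>", line 5, in <module>
  File "h.py", line 17, in to
    print("t",round(s["t"],2),"tcp",s["tool_pos"].round(4),"zaxis",M[:,2].round(4),"yax",M[:,1].round(3),"F",s["force"].round(2),"tq",s["wrist_torque"].round(3),"open",s["opening"].round(4),"q6",s["q"][5].round(2))
                                                                                                                                                                        ^^^^^^^^^^^^^^^^^^
AttributeError: 'float' object has no attribute 'round'
```

View pics/w1.png

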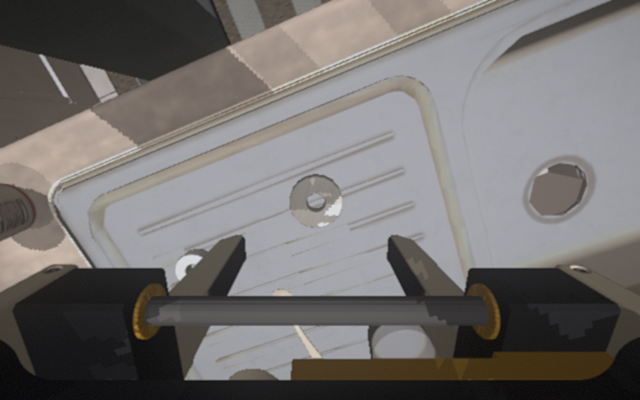

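The wrist view shows the medium ring at (317,201), centred between the fingers. Descending and gripping.

>>> move_arm:
  plan:
    - [0,0,0,0.03,0,0.8,93]
    - [0,0,0,0.03,0,0.9,93]
    - [0,0,0,0,0,0.9,93]
    - [0,0,0,0,0,0.8,93]
    - [0,0,0,0,0,0.5,93]
    - [0,0,0,0,0,0.3,93]
    - [0,0,0,0,0,0.2,93]
    - [0,0,0,0,0,0,93]
    - [0,0,0,0,0,0,40]
    - [0,0,0,0,0,0,40]
  force: 20

```text
t: 3.15
tool_pos: [0.5125, 0.344, 0.0132]
orientation: [0.576, 3.087, 0.002]
force: [0.7, 0.1, 0.2]
opening: 0.0817
gripper_force: 0.0
```

>>> move_arm:
  plan:
    - [0,0,0,0,0,0,40]
    - [0,0,0,0,0,0,40]
    - [0,0,0,0,0,0,40]
    - [0,0,0,0,0,0,40]
    - [0,0,0,0,0,-0.2,40]
    - [0,0,0,0,0,-0.6,40]
    - [0,0,0,0,0,-0.9,40]
    - [0,0,0,0,0,-1,40]
    - [0,0,0,0,0,-1,40]
    - [0,0,0,0,0,-1,40]

```text
t: 4.15
tool_pos: [0.5119, 0.3437, 0.1321]
orientation: [0.576, 3.088, 0.001]
force: [-0.1, -0.1, -1.9]
opening: 0.0525
gripper_force: 20.0
```

```bash
sed -i 's/s\["opening"\].round(4)/round(s["opening"],4)/' h.py; python3 - <<'E'
from h import *
to((.536,-.195,.17))
E
```

```text
t 4.15 tcp [0.5119 0.3437 0.1321] zaxis [ 1.e-03  5.e-04 -1.e+00] yax [0.36  0.933 0.001] F [-0.11 -0.11 -1.89] tq [-0.013 -0.036 -0.056] open 0.0525 q6 -0.69
delta units [ -8.668 -19.752  -1.528]
```

>>> move_arm:
  plan:
    - [0,0,0,-0.3,-0.5,-0.3,40]
    - [0,0,0,-0.5,-0.9,-0.3,40]
    - [0,0,0,-0.5,-0.95,-0.3,40]
    - [0,0,0,-0.5,-0.95,-0.3,40]
    - [0,0,0,-0.5,-0.95,-0.3,40]
    - [0,0,0,-0.5,-0.95,0,40]
    - [0,0,0,-0.5,-0.95,0,40]
    - [0,0,0,-0.5,-0.95,0,40]
    - [0,0,0,-0.5,-0.95,0,40]
    - [0,0,0,-0.5,-0.95,0,40]

```text
t: 5.15
tool_pos: [0.5421, 0.0884, 0.1668]
orientation: [-0.576, -3.088, 0.001]
force: [-0.2, -0.4, -0.7]
opening: 0.0521
gripper_force: 20.0
```

>>> move_arm:
  plan:
    - [0,0,0,-0.6,-0.95,0,40]
    - [0,0,0,-0.6,-0.95,0,40]
    - [0,0,0,-0.6,-0.95,0,40]
    - [0,0,0,-0.6,-0.95,0,40]
    - [0,0,0,-0.6,-0.95,0,40]
    - [0,0,0,-0.6,-0.95,0,40]
    - [0,0,0,-0.6,-0.95,0,40]
    - [0,0,0,-0.6,-0.95,0,40]
    - [0,0,0,-0.5,-0.95,0,40]
    - [0,0,0,-0.4,-0.85,0,40]

```text
t: 6.15
tool_pos: [0.5899, -0.1823, 0.1667]
orientation: [-0.577, -3.087, 0.0]
force: [0.0, 0.4, -0.7]
opening: 0.0523
gripper_force: 20.0
```

>>> move_arm:
  plan:
    - [0,0,0,-0.1,-0.4,0,40]
    - [0,0,0,0,0,0,40]
    - [0,0,0,0,0,0,40]
    - [0,0,0,0,0,0,40]
    - [0,0,0,0,0,0,40]
    - [0,0,0,0,0,0,40]
    - [0,0,0,0,0,0,40]
    - [0,0,0,0,0,0,40]
    - [0,0,0,0,0,0,40]
    - [0,0,0,0,0,0,40]

```text
t: 7.15
tool_pos: [0.5895, -0.1903, 0.1671]
orientation: [-0.576, -3.088, -0.0]
force: [0.1, 0.2, 0.2]
opening: 0.0526
gripper_force: 20.0
```

```bash
python3 - <<'E'
from h import *
c=read_camera("wrist");save(c,"w2.png");w=pts(c);np.savez("w2.npz",w=w,f=c["frame"],**{k:c[k] for k in("rvec","tvec","fx","fy","cx","cy")})
C=(.535,-.194)
print("flange",ring(w,C,.03,.037));print("large",ring(w,C,.043,.05))
k=(np.hypot(w[...,0]-C[0],w[...,1]-C[1])<.03)
for a,b in((.05,.06),(.06,.07),(.07,.08),(.08,.086),(.086,.095)):
    q=w[k&(w[...,2]>a)&(w[...,2]<b)]
    if len(q): print(a,len(q),q.mean(0),cv2.minEnclosingCircle(q[:,:2].astype(np.float32)))
T=read_state()["tool_pos"]
q=w[(np.hypot(w[...,0]-T[0],w[...,1]-T[1])<.035)&(abs(w[...,2]-T[2])<.02)]
print("held",len(q),np.percentile(q,[2,50,98],axis=0))
to(None)
E
```

```text
flange (((0.5349032282829285, -0.19512245059013367), 0.040002550929784775), 1210, array([ 0.534684  , -0.19511525]), np.float64(0.03338227446488587))
large (((0.5346410274505615, -0.19553370773792267), 0.03291771188378334), 2910, array([ 0.53452361, -0.19512227]), np.float64(0.046296788091200886))
0.05 36 [ 0.53229124 -0.19208132  0.05502944] ((0.5352472066879272, -0.1956765204668045), 0.007855887524783611)
0.06 39 [ 0.53293248 -0.19242729  0.06537079] ((0.5361220240592957, -0.1957847625017166), 0.0076084621250629425)
0.07 44 [ 0.53376926 -0.19306358  0.07553975] ((0.5373238325119019, -0.19667968153953552), 0.007667704485356808)
0.08 25 [ 0.53474618 -0.19281169  0.0831221 ] ((0.5373955965042114, -0.19526691734790802), 0.007300429046154022)
0.086 281 [ 0.53865003 -0.19780266  0.09011775] ((0.5389136672019958, -0.1980382800102234), 0.008152255788445473)
held 6331 [[ 0.56308348 -0.21664216  0.15767154]
 [ 0.58636455 -0.18950142  0.1695527 ]
 [ 0.61154403 -0.15891462  0.18402823]]
t 7.2 tcp [ 0.5895 -0.1903  0.1671] zaxis [-0. -0. -1.] yax [ 0.361  0.933 -0.   ] F [-0.63 -0.47 -1.52] tq [-0.045 -0.004  0.012] open 0.0524 q6 -1.6
```

View pics/w2.png

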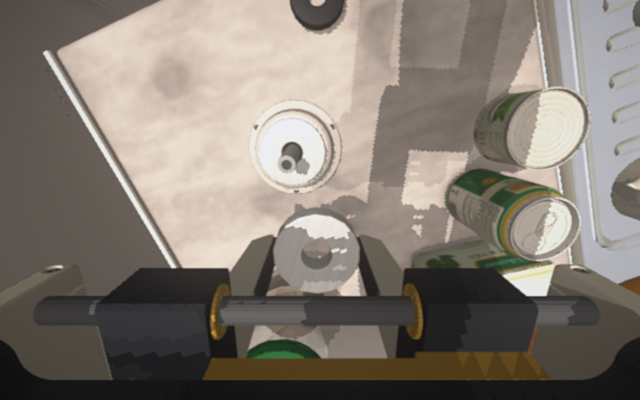

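The wrist view shows the spindle end at (288,160), leaning to world +x −y. The held medium ring is at (317,250), level between the fingers. I'll fit the held ring's centre in the same camera frame.

```bash
cat >> h.py <<'E'
def fitc(q):
    A=np.c_[2*q,np.ones(len(q))];s=np.linalg.lstsq(A,(q**2).sum(1),rcond=None)[0];return s[:2],np.sqrt(s[2]+s[:2]@s[:2])
def held(c,guess,ztop,hb=.00925):
    "bore and outer rim circles of held ring's top face, seen from the camera, cast on plane ztop"
    w=pts(c);d=np.hypot(w[...,0]-guess[0],w[...,1]-guess[1])
    m=((abs(w[...,2]-ztop)<.003)&(d<.035)).astype(np.uint8)
    cs,h=cv2.findContours(m,cv2.RETR_CCOMP,cv2.CHAIN_APPROX_NONE)
    for k,x in enumerate(cs):
        if len(x)<25: continue
        x=x[:,0]; q=w[x[:,1],x[:,0]][:,:2]; q=q[~np.isnan(q[:,0])]; o,r=fitc(q); print("hole" if h[0][k][3]>=0 else "outer",len(x),o.round(4),r.round(4))
    q=w[m>0]; A=np.c_[q[:,:2]-np.array(guess),np.ones(len(q))];print("plane slope,z",np.linalg.lstsq(A,q[:,2],rcond=None)[0].round(4))
E
python3 - <<'E'
from h import *
c=dict(np.load("w2.npz"));w=c["w"]
import h; h.pts=lambda _:w
held(c,(.588,-.1903),.1684)
E
```

```text
outer 313 [ 0.588  -0.1902] 0.0274
hole 81 [ 0.5885 -0.1906] 0.0095
plane slope,z [ 0.0077 -0.0018  0.1695]
```

>>> move_arm:
  plan:
    - [0,0,0,0.3,-0.2,0,40]
    - [0,0,0,0.5,-0.3,0,40]
    - [0,0,0,0.5,-0.3,0,40]
    - [0,0,0,0.3,-0.15,0.2,40]
    - [0,0,0,0.13,-0.05,0.5,40]
    - [0,0,0,0,0,0.6,40]
    - [0,0,0,0,0,0.5,40]
    - [0,0,0,0,0,0.3,40]
    - [0,0,0,0,0,0.1,40]
    - [0,0,0,0,0,0,40]

```text
t: 8.2
tool_pos: [0.5401, -0.1978, 0.1114]
orientation: [-0.575, -3.087, -0.0]
force: [0.3, 0.1, -0.4]
opening: 0.0525
gripper_force: 20.0
```

```bash
python3 - <<'E'
from h import *
to((.5402,-.1979,.1027))
c=read_camera("wrist");s=read_state()["tool_pos"]
held(c,(s[0]-.0013,s[1]),s[2]+.002)
w=pts(c);k=(np.hypot(w[...,0]-.5389,w[...,1]+.198)<.0085)&(w[...,2]<.105)
print(k.sum(),np.nanpercentile(w[k],[5,50,95],axis=0) if k.any() else '')
save(c,"w3.png",(200,120,440,340),3.3)
to(None)
E
```

```text
t 8.2 tcp [ 0.5401 -0.1978  0.1114] zaxis [-1.e-03  5.e-04 -1.e+00] yax [0.36  0.933 0.   ] F [ 0.25  0.1  -0.43] tq [-0.024  0.031 -0.006] open 0.0525 q6 -1.64
delta units [-0.006 -0.002  0.349]
outer 321 [ 0.5385 -0.1977] 0.0275
hole 84 [ 0.5391 -0.1981] 0.0095
plane slope,z [ 0.0017 -0.0016  0.1139]
103 [[ 0.54023628 -0.20449132  0.08861676]
 [ 0.5428915  -0.19970772  0.08999498]
 [ 0.54588131 -0.19524544  0.09111067]]
t 8.25 tcp [ 0.5404 -0.198   0.1121] zaxis [-0.e+00  1.e-04 -1.e+00] yax [0.36  0.933 0.   ] F [-0.15  0.25 -0.77] tq [-0.045  0.046 -0.023] open 0.0525 q6 -1.64
```

View pics/w3.png

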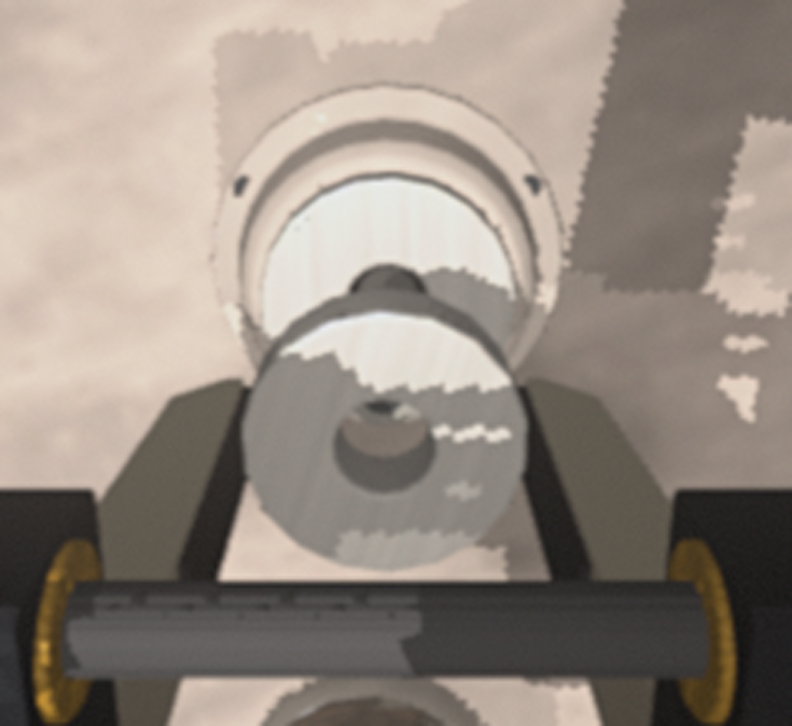

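The close view shows the ring's bore at crop (385,440), above the spindle, with the shaft below at (388,275). Alignment matches the estimate, so I'm lowering gently.

>>> move_arm:
  plan:
    - [0,0,0,0,0,0.06,40]
    - [0,0,0,0,0,0.06,40]
    - [0,0,0,0,0,0.06,40]
    - [0,0,0,0,0,0.05,40]
    - [0,0,0,0,0,0.04,40]
    - [0,0,0,0,0,0.04,40]
    - [0,0,0,0,0,0.04,40]
    - [0,0,0,0,0,0.04,40]
    - [0,0,0,0,0,0,40]
    - [0,0,0,0,0,0,40]
  force: 15

```text
t: 9.25
tool_pos: [0.5402, -0.198, 0.1024]
orientation: [-0.576, -3.088, 0.0]
force: [-0.1, 0.6, -0.6]
opening: 0.0527
gripper_force: 15.0
```

```bash
python3 -c "
from h import *
to(None)"
```

```text
t 9.25 tcp [ 0.5402 -0.198   0.1024] zaxis [-0. -0. -1.] yax [ 0.36   0.933 -0.   ] F [-0.09  0.64 -0.64] tq [ 0.024  0.005 -0.009] open 0.0527 q6 -1.64
```

>>> move_arm:
  plan:
    - [0,0,0,0.002,0,0.05,40]
    - [0,0,0,0.002,0,0.05,40]
    - [0,0,0,0.002,0.001,0.05,40]
    - [0,0,0,0.002,0.001,0.05,40]
    - [0,0,0,0.002,0.001,0.05,40]
    - [0,0,0,0.002,0.001,0.05,40]
    - [0,0,0,0.002,0.001,0.05,40]
    - [0,0,0,0.002,0,0.05,40]
    - [0,0,0,0,0,0,40]
    - [0,0,0,0,0,0,40]

```text
t: 10.25
tool_pos: [0.5398, -0.1978, 0.0924]
orientation: [-0.576, -3.088, 0.0]
force: [-0.3, -0.1, -0.7]
opening: 0.0526
gripper_force: 15.0
```

```bash
python3 - <<'E'
from h import *
to(None)
c=read_camera("wrist");s=read_state()["tool_pos"]
held(c,(s[0]-.0013,s[1]),s[2]+.002)
E
```

```text
t 10.25 tcp [ 0.5398 -0.1978  0.0924] zaxis [-0. -0. -1.] yax [ 0.361  0.933 -0.   ] F [-0.28 -0.07 -0.74] tq [ 0.017 -0.021  0.007] open 0.0526 q6 -1.64
outer 319 [ 0.5383 -0.1978] 0.0274
hole 87 [ 0.5388 -0.198 ] 0.0094
plane slope,z [ 0.0042 -0.0018  0.0948]
```

>>> move_arm:
  plan:
    - [0,0,0,0.003,0.001,0.07,40]
    - [0,0,0,0.004,0.001,0.07,40]
    - [0,0,0,0.006,0.001,0.07,40]
    - [0,0,0,0.006,0.002,0.07,40]
    - [0,0,0,0.006,0.001,0.07,40]
    - [0,0,0,0.006,0.002,0.07,40]
    - [0,0,0,0.006,0.001,0.07,40]
    - [0,0,0,0.006,0.002,0.07,40]
    - [0,0,0,0.006,0.001,0.07,40]
    - [0,0,0,0,0,0,40]

```text
t: 11.3
tool_pos: [0.5386, -0.1969, 0.0763]
orientation: [-0.576, -3.088, -0.0]
force: [0.3, 1.4, -0.1]
opening: 0.0525
gripper_force: 15.0
```

```bash
python3 - <<'E'
from h import *
to((.5376,-.1961,.0607))
E
```

```text
t 11.3 tcp [ 0.5386 -0.1969  0.0763] zaxis [-4.e-04  2.e-04 -1.e+00] yax [0.36  0.933 0.   ] F [ 0.25  1.36 -0.09] tq [ 0.015 -0.     0.023] open 0.0525 q6 -1.64
delta units [0.049 0.017 0.623]
```

>>> move_arm:
  plan:
    - [0,0,0,0.006,0.002,0.07,40]
    - [0,0,0,0.006,0.002,0.07,40]
    - [0,0,0,0.006,0.002,0.07,40]
    - [0,0,0,0.006,0.002,0.07,40]
    - [0,0,0,0.006,0.002,0.07,40]
    - [0,0,0,0.006,0.002,0.07,40]
    - [0,0,0,0.006,0.002,0.07,40]
    - [0,0,0,0.004,0.001,0.05,40]
    - [0,0,0,0,0,0.02,40]
    - [0,0,0,0,0,0,40]

```text
t: 12.3
tool_pos: [0.5378, -0.1962, 0.0625]
orientation: [-0.576, -3.088, -0.0]
force: [-1.5, 0.5, -1.2]
opening: 0.0526
gripper_force: 15.0
```

>>> move_arm:
  plan:
    - [0,0,0,0,0,0.015,40]
    - [0,0,0,0,0,0.015,40]
    - [0,0,0,0,0,0.01,40]
    - [0,0,0,0,0,0.01,40]
    - [0,0,0,0,0,0,40]
    - [0,0,0,0,0,0,40]
    - [0,0,0,0,0,0,40]
    - [0,0,0,0,0,0,40]
    - [0,0,0,0,0,0,40]
    - [0,0,0,0,0,0,40]

```text
t: 13.3
tool_pos: [0.5378, -0.1963, 0.0613]
orientation: [-0.576, -3.088, -0.0]
force: [-2.9, 0.6, 0.7]
opening: 0.0528
gripper_force: 15.0
```

```bash
python3 - <<'E'
from h import *
to((.5376,-.1961,.0607))
E
```

```text
t 13.3 tcp [ 0.5378 -0.1963  0.0613] zaxis [-2.e-04  1.e-04 -1.e+00] yax [ 0.36   0.933 -0.   ] F [-2.9   0.63  0.68] tq [0.084 0.465 0.027] open 0.0528 q6 -1.64
delta units [0.009 0.004 0.026]
```

>>> move_arm:
  plan:
    - [0,0,0,0.01,0,0.01,40]
    - [0,0,0,0.01,0,0.01,40]
    - [0,0,0,0,0,0.01,40]
    - [0,0,0,0,0,0,40]
    - [0,0,0,0,0,0,40]
    - [0,0,0,0,0,0,40]
    - [0,0,0,0,0,0,40]
    - [0,0,0,0,0,0,40]
    - [0,0,0,0,0,0,40]
    - [0,0,0,0,0,0,40]

```text
t: 14.3
tool_pos: [0.5374, -0.1961, 0.0607]
orientation: [0.576, 3.088, 0.0]
force: [0.1, 0.5, -1.0]
opening: 0.0521
gripper_force: 15.0
```

```bash
python3 - <<'E'
from h import *
to((.5376,-.1961,.0607))
c=read_camera("wrist");s=read_state()["tool_pos"]
held(c,(s[0]-.0013,s[1]),s[2]+.002)
E
```

```text
t 14.3 tcp [ 0.5374 -0.1961  0.0607] zaxis [ 1.e-04  0.e+00 -1.e+00] yax [0.361 0.933 0.   ] F [ 0.12  0.48 -1.04] tq [-0.03   0.037  0.   ] open 0.0521 q6 -1.64
delta units [-0.006  0.002 -0.002]
outer 426 [ 0.5346 -0.1961] 0.024
plane slope,z [ 0.0076 -0.0028  0.0631]
```

>>> move_arm:
  plan:
    - [0,0,0,0,0,0.01,40]
    - [0,0,0,0,0,0.01,40]
    - [0,0,0,0,0,0.01,40]
    - [0,0,0,0,0,0,40]
    - [0,0,0,0,0,0,40]
    - [0,0,0,0,0,0,40]
    - [0,0,0,0,0,0,40]
    - [0,0,0,0,0,0,40]
    - [0,0,0,0,0,0,40]
    - [0,0,0,0,0,0,40]

```text
t: 15.35
tool_pos: [0.5374, -0.1961, 0.0599]
orientation: [-0.576, -3.088, 0.0]
force: [-0.4, 0.5, -1.6]
opening: 0.0525
gripper_force: 15.0
```

```bash
python3 - <<'E'
from h import *
to((.5376,-.1961,.0607))
E
```

```text
t 15.35 tcp [ 0.5374 -0.1961  0.0599] zaxis [-0. -0. -1.] yax [ 0.361  0.933 -0.   ] F [-0.41  0.49 -1.6 ] tq [ 0.047  0.045 -0.018] open 0.0525 q6 -1.64
delta units [-0.008  0.004 -0.032]
```

>>> move_arm:
  plan:
    - [0,0,0,0,0,0.01,40]
    - [0,0,0,0,0,0.01,40]
    - [0,0,0,0,0,0.01,40]
    - [0,0,0,0,0,0.01,40]
    - [0,0,0,0,0,0,40]
    - [0,0,0,0,0,0,40]
    - [0,0,0,0,0,0,40]
    - [0,0,0,0,0,0,40]
    - [0,0,0,0,0,0,40]
    - [0,0,0,0,0,0,40]

```text
t: 16.35
tool_pos: [0.5374, -0.1961, 0.0597]
orientation: [0.576, 3.088, -0.0]
force: [-3.6, 1.5, 7.5]
opening: 0.0527
gripper_force: 15.0
```

```bash
python3 - <<'E'
from h import *
to((.5376,-.1961,.0607))
c=read_camera("side");save(c,"s2.png",(320,120,420,200),6)
c=read_camera("wrist");w=pts(c)
k=(np.hypot(w[...,0]-.536,w[...,1]+.196)<.024)&(w[...,2]<.075);print(np.nanmedian(w[k],0))
E
```

```text
t 16.35 tcp [ 0.5374 -0.1961  0.0597] zaxis [ 0.e+00 -1.e-04 -1.e+00] yax [ 0.36   0.933 -0.   ] F [-3.6   1.51  7.53] tq [ 0.282  0.76  -0.033] open 0.0527 q6 -1.64
delta units [-0.006  0.003 -0.041]
[ 0.53068609 -0.19186405  0.06231325]
```

View pics/s2.png

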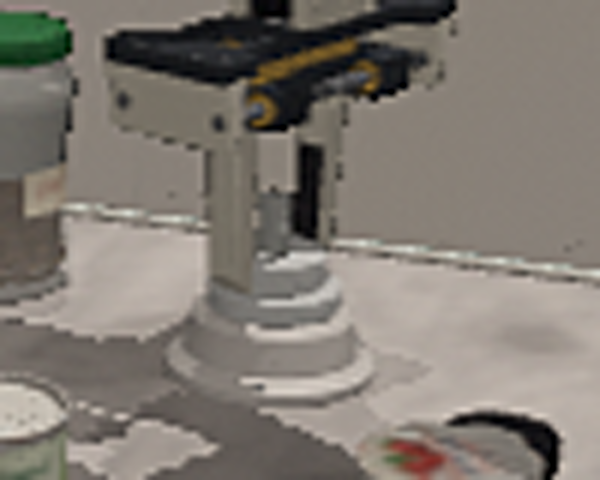

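The side crop shows the ring stack in steps under the fingers at (290,290), with 7.5 N of contact and the ring top at 62 mm, so the medium ring is seated. Releasing and lifting, then heading for the small ring.

>>> move_arm:
  plan:
    - [0,0,0,0,0,0,60]
    - [0,0,0,0,0,0,93]
    - [0,0,0,0,0,0,93]
    - [0,0,0,0,0,0,93]
    - [0,0,0,0,0,-0.1,93]
    - [0,0,0,0,0,-0.5,93]
    - [0,0,0,0,0,-0.9,93]
    - [0,0,0,0,0,-1,93]
    - [0,0,0,0,0,-1,93]
    - [0,0,0,0,0,-1,93]

```text
t: 17.45
tool_pos: [0.5376, -0.1962, 0.1736]
orientation: [0.576, 3.087, -0.0]
force: [1.2, 0.5, -0.6]
opening: 0.0929
gripper_force: 0.0
```

```bash
python3 - <<'E'
from h import *
to((.535,.1905,.11))
E
```

```text
t 17.45 tcp [ 0.5376 -0.1962  0.1736] zaxis [ 1.e-03 -5.e-04 -1.e+00] yax [ 0.36   0.933 -0.   ] F [ 1.22  0.52 -0.61] tq [-0.053  0.027 -0.001] open 0.0929 q6 -1.64
delta units [ 5.673 14.39   2.538]
```

>>> move_arm:
  plan:
    - [0,0,0,0.2,0.5,0,93]
    - [0,0,0,0.4,0.95,0,93]
    - [0,0,0,0.4,1,0,93]
    - [0,0,0,0.4,1,0,93]
    - [0,0,0,0.4,1,0,93]
    - [0,0,0,0.4,1,0,93]
    - [0,0,0,0.4,1,0,93]
    - [0,0,0,0.4,1,0,93]
    - [0,0,0,0.4,1,0.1,93]
    - [0,0,0,0.4,1,0.2,93]

```text
t: 18.45
tool_pos: [0.5337, 0.0601, 0.1641]
orientation: [0.576, 3.088, 0.0]
force: [0.4, 0.3, -0.2]
opening: 0.0929
gripper_force: 0.0
```

>>> move_arm:
  plan:
    - [0,0,0,0.4,1,0.2,93]
    - [0,0,0,0.4,1,0.3,93]
    - [0,0,0,0.4,1,0.3,93]
    - [0,0,0,0.4,1,0.4,93]
    - [0,0,0,0.25,0.64,0.4,93]
    - [0,0,0,0,0.3,0.3,93]
    - [0,0,0,0,0,0.2,93]
    - [0,0,0,0,0,0.1,93]
    - [0,0,0,0,0,0,93]
    - [0,0,0,0,0,0,93]

```text
t: 19.45
tool_pos: [0.5357, 0.1896, 0.1093]
orientation: [0.578, 3.088, 0.0]
force: [0.5, -0.3, -0.8]
opening: 0.0931
gripper_force: 0.0
```

```bash
python3 - <<'E'
from h import *
c=read_camera("wrist");w=pts(c);save(c,"w4.png",(160,100,480,340),2)
print(ring(w,(.5345,.1905),.009,.025,.03))
held(c,(.5345,.1905),.0147)
to((.535,.1905,.0125))
E
```

```text
(((0.5359953045845032, 0.19355052709579468), 0.02106155827641487), 1203, array([0.53557133, 0.19373815]), np.float64(0.014625590961355614))
outer 120 [0.5358 0.1937] 0.0202
hole 54 [0.5359 0.1937] 0.0096
plane slope,z [0.0015 0.0003 0.0146]
t 19.5 tcp [0.5358 0.1897 0.1094] zaxis [ 8.e-04  1.e-04 -1.e+00] yax [0.362 0.932 0.   ] F [-0.32  1.04 -0.08] tq [-0.021 -0.02  -0.036] open 0.0931 q6 -0.95
delta units [0.043 0.016 3.878]
```

View pics/w4.png

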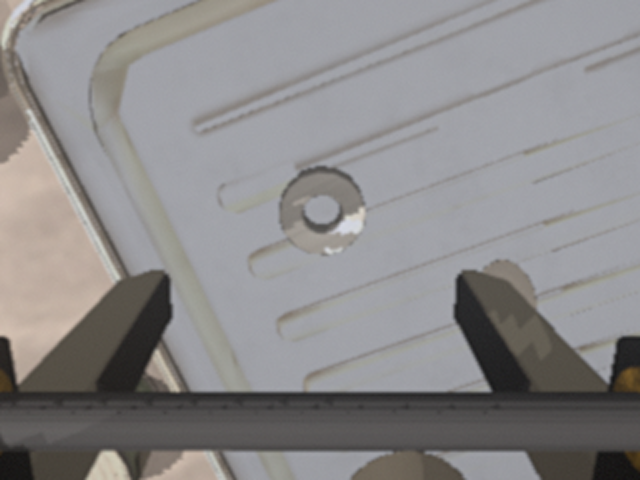

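The crop shows the small ring at (322,211), slightly off centre. Correcting 4 mm and gripping.

>>> move_arm:
  plan:
    - [0,0,0,0.05,0.15,0.5,93]
    - [0,0,0,0,0,0.8,93]
    - [0,0,0,0,0,0.9,93]
    - [0,0,0,0,0,0.8,93]
    - [0,0,0,0,0,0.5,93]
    - [0,0,0,0,0,0.25,93]
    - [0,0,0,0,0,0.1,80]
    - [0,0,0,0,0,0,30]
    - [0,0,0,0,0,0,30]
    - [0,0,0,0,0,0,30]
  force: 20

```text
t: 20.5
tool_pos: [0.5363, 0.1945, 0.0137]
orientation: [0.576, 3.087, 0.001]
force: [-0.2, -0.6, -0.7]
opening: 0.0657
gripper_force: 0.0
```

>>> move_arm:
  plan:
    - [0,0,0,0,0,0,30]
    - [0,0,0,0,0,0,30]
    - [0,0,0,0,0,0,30]
    - [0,0,0,0,0,0,30]
    - [0,0,0,0,0,0,30]
    - [0,0,0,0,0,0,30]
    - [0,0,0,0,0,-0.2,30]
    - [0,0,0,0,0,-0.5,30]
    - [0,0,0,0,0,-0.8,30]
    - [0,0,0,0,0,-1,30]

```text
t: 21.5
tool_pos: [0.5348, 0.1941, 0.0756]
orientation: [-0.576, -3.087, 0.001]
force: [0.3, 0.4, -0.5]
opening: 0.0417
gripper_force: 20.0
```

```bash
python3 - <<'E'
from h import *
to((.589,-.190,.167))
E
```

```text
t 21.5 tcp [0.5348 0.1941 0.0756] zaxis [-1.6e-03 -4.0e-04 -1.0e+00] yax [ 0.36   0.933 -0.001] F [ 0.26  0.39 -0.51] tq [-0.     0.02  -0.043] open 0.0417 q6 -0.94
delta units [ -7.558 -13.552  -3.652]
```

>>> move_arm:
  plan:
    - [0,0,0,0,-0.2,-1,30]
    - [0,0,0,-0.3,-0.5,-1,30]
    - [0,0,0,-0.5,-0.9,-0.9,30]
    - [0,0,0,-0.5,-0.95,-0.6,30]
    - [0,0,0,-0.5,-0.95,-0.2,30]
    - [0,0,0,-0.5,-0.95,0,30]
    - [0,0,0,-0.5,-0.95,0,30]
    - [0,0,0,-0.5,-0.95,0,30]
    - [0,0,0,-0.5,-0.95,0,30]
    - [0,0,0,-0.5,-0.95,0,30]

```text
t: 22.5
tool_pos: [0.5616, -0.0379, 0.1688]
orientation: [0.576, 3.087, 0.0]
force: [-0.2, 1.2, -0.4]
opening: 0.0418
gripper_force: 20.0
```

>>> move_arm:
  plan:
    - [0,0,0,-0.6,-0.95,0,30]
    - [0,0,0,-0.6,-0.95,0,30]
    - [0,0,0,-0.6,-0.95,0,30]
    - [0,0,0,-0.6,-0.95,0,30]
    - [0,0,0,-0.6,-0.8,0,30]
    - [0,0,0,-0.4,-0.55,0,30]
    - [0,0,0,-0.3,-0.3,0,30]
    - [0,0,0,0,0,0,30]
    - [0,0,0,0,0,0,30]
    - [0,0,0,0,0,0,30]

```text
t: 23.5
tool_pos: [0.5985, -0.1962, 0.1676]
orientation: [-0.574, -3.088, -0.0]
force: [-0.2, 0.5, -0.5]
opening: 0.0416
gripper_force: 20.0
```

>>> move_arm:
  plan:
    - [0,0,0,0,0,0,30]
    - [0,0,0,0,0,0,30]
    - [0,0,0,0,0,0,30]
    - [0,0,0,0,0,0,30]
    - [0,0,0,0,0,0,30]
    - [0,0,0,0,0,0,30]
    - [0,0,0,0,0,0,30]
    - [0,0,0,0,0,0,30]
    - [0,0,0,0,0,0,30]
    - [0,0,0,0,0,0,30]

```text
t: 24.5
tool_pos: [0.5986, -0.1973, 0.1676]
orientation: [-0.576, -3.088, 0.0]
force: [-0.4, -0.9, -0.4]
opening: 0.0412
gripper_force: 20.0
```

```bash
python3 - <<'E'
from h import *
c=read_camera("wrist");save(c,"w5.png");w=pts(c)
C=(.535,-.195)
print("large",ring(w,C,.043,.05));print("med",ring(w,C,.059,.066))
k=(w[...,2]>.059)&(w[...,2]<.066)&(np.hypot(w[...,0]-C[0],w[...,1]-C[1])<.04);q=w[k];print("med plane",np.linalg.lstsq(np.c_[q[:,:2]-C,np.ones(len(q))],q[:,2],rcond=None)[0].round(4))
k=(np.hypot(w[...,0]-C[0],w[...,1]-C[1])<.03)
for a,b in((.066,.075),(.075,.086),(.086,.095)):
    q=w[k&(w[...,2]>a)&(w[...,2]<b)]
    if len(q): print(a,len(q),q.mean(0),cv2.minEnclosingCircle(q[:,:2].astype(np.float32)))
T=read_state()["tool_pos"];held(c,T[:2],T[2]+.0015)
to(None)
E
```

```text
large (((0.5348021388053894, -0.1954365372657776), 0.03299545869231224), 920, array([ 0.53458007, -0.19522229]), np.float64(0.04619746568079611))
med (((0.5368741750717163, -0.1964358538389206), 0.026883600279688835), 2226, array([ 0.53681179, -0.19629374]), np.float64(0.06226730054742407))
med plane [-0.0007  0.0003  0.0622]
0.066 31 [ 0.5338158  -0.19244773  0.07046193] ((0.536494255065918, -0.1959953010082245), 0.007643825374543667)
0.075 39 [ 0.53467564 -0.19247892  0.08061075] ((0.537014365196228, -0.19500082731246948), 0.007360929157584906)
0.086 288 [ 0.53868863 -0.19789231  0.09016047] ((0.5389464497566223, -0.1980361044406891), 0.008028671145439148)
outer 316 [ 0.5963 -0.1966] 0.0233
hole 83 [ 0.5986 -0.1979] 0.0093
plane slope,z [ 0.0034 -0.0018  0.1693]
t 24.55 tcp [ 0.5986 -0.1973  0.1676] zaxis [-0.  0. -1.] yax [0.361 0.933 0.   ] F [ 0.31 -0.26 -1.29] tq [-0.038 -0.007 -0.   ] open 0.0417 q6 -1.6
```

View pics/w5.png

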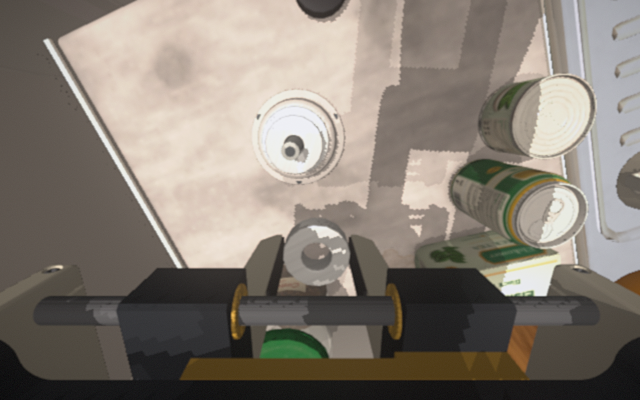

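The wrist view shows the medium ring flat on the stack at (297,140), with its plane level at 62.2 mm. The spindle end is unchanged at (291,150). The small ring is held at (317,252). Moving over the spindle.

>>> move_arm:
  plan:
    - [0,0,0,0.3,-0.1,0,30]
    - [0,0,0,0.5,-0.2,0,30]
    - [0,0,0,0.6,-0.2,0,30]
    - [0,0,0,0.5,-0.2,0.1,30]
    - [0,0,0,0.25,-0.12,0.4,30]
    - [0,0,0,0.06,-0.05,0.6,30]
    - [0,0,0,0,0,0.6,30]
    - [0,0,0,0,0,0.4,30]
    - [0,0,0,0,0,0.15,30]
    - [0,0,0,0,0,0.05,30]
  force: 15

```text
t: 25.55
tool_pos: [0.539, -0.1973, 0.109]
orientation: [-0.575, -3.087, -0.001]
force: [0.1, -0.1, -0.3]
opening: 0.0419
gripper_force: 15.0
```

```bash
python3 - <<'E'
from h import *
c=read_camera("wrist");s=read_state()["tool_pos"]
held(c,s[:2],s[2]+.0015)
w=pts(c);q=w[(abs(w[...,2]-s[2]-.0015)<.002)&(np.hypot(w[...,0]-s[0],w[...,1]-s[1])<.0225)];print(fitc(q[:,:2]),(np.percentile(q,1,0)+np.percentile(q,99,0))/2)
to((.5393,-.1977,.110))
E
```

```text
outer 333 [ 0.5367 -0.1968] 0.0232
hole 81 [ 0.5391 -0.1981] 0.0094
plane slope,z [1.000e-03 1.000e-04 1.108e-01]
(array([ 0.53882319, -0.19783926]), np.float64(0.015980776512559757)) [ 0.53896474 -0.19783073  0.11074156]
t 25.6 tcp [ 0.5393 -0.1975  0.1095] zaxis [-7.e-04  4.e-04 -1.e+00] yax [0.36  0.933 0.   ] F [ 0.39 -0.5  -0.43] tq [ 0.034  0.002 -0.061] open 0.042 q6 -1.64
delta units [-0.005 -0.008 -0.019]
```

Same alignment as the successful first ring. Lowering.

>>> move_arm:
  plan:
    - [0,0,0,0,0,0.05,30]
    - [0,0,0,0,0,0.05,30]
    - [0,0,0,0,0,0.05,30]
    - [0,0,0,0,0,0.04,30]
    - [0,0,0,0,0,0.04,30]
    - [0,0,0,0,0,0.04,30]
    - [0,0,0,0,0,0.04,30]
    - [0,0,0,0,0,0.02,30]
    - [0,0,0,0,0,0,30]
    - [0,0,0,0,0,0,30]

```text
t: 26.6
tool_pos: [0.5392, -0.1976, 0.1019]
orientation: [-0.576, -3.088, -0.0]
force: [-0.5, -0.3, 1.1]
opening: 0.0417
gripper_force: 15.0
```

```bash
python3 - <<'E'
from h import *
to(None)
E
```

```text
t 26.6 tcp [ 0.5392 -0.1976  0.1019] zaxis [-0.e+00  1.e-04 -1.e+00] yax [0.361 0.933 0.   ] F [-0.46 -0.35  1.14] tq [-0.003  0.019 -0.007] open 0.0417 q6 -1.64
```

>>> move_arm:
  plan:
    - [0,0,0,0.002,0,0.03,30]
    - [0,0,0,0.002,0,0.03,30]
    - [0,0,0,0.002,0.001,0.04,30]
    - [0,0,0,0.002,0.001,0.05,30]
    - [0,0,0,0.002,0.001,0.05,30]
    - [0,0,0,0.002,0.001,0.05,30]
    - [0,0,0,0.002,0.001,0.05,30]
    - [0,0,0,0.002,0,0.05,30]
    - [0,0,0,0.002,0,0,30]
    - [0,0,0,0,0,0,30]

```text
t: 27.6
tool_pos: [0.5388, -0.1973, 0.0931]
orientation: [-0.576, -3.088, -0.0]
force: [0.1, -0.0, -0.6]
opening: 0.0417
gripper_force: 15.0
```

```bash
python3 - <<'E'
from h import *
c=read_camera("wrist");s=read_state()["tool_pos"]
held(c,s[:2],s[2]+.0015)
to((.537,-.1962,.0757))
E
```

```text
outer 332 [ 0.5367 -0.1967] 0.0231
hole 83 [ 0.5389 -0.198 ] 0.0094
plane slope,z [ 0.0054 -0.0012  0.0948]
t 27.65 tcp [ 0.5389 -0.1973  0.0932] zaxis [ 0. -0. -1.] yax [0.36  0.933 0.   ] F [-0.09  0.92  0.13] tq [ 0.011 -0.013  0.023] open 0.0416 q6 -1.64
delta units [0.086 0.015 0.699]
```

>>> move_arm:
  plan:
    - [0,0,0,0.003,0,0.07,30]
    - [0,0,0,0.004,0.001,0.07,30]
    - [0,0,0,0.005,0.001,0.07,30]
    - [0,0,0,0.006,0.001,0.07,30]
    - [0,0,0,0.006,0.001,0.07,30]
    - [0,0,0,0.006,0.001,0.07,30]
    - [0,0,0,0.006,0.001,0.07,30]
    - [0,0,0,0.006,0.001,0.07,30]
    - [0,0,0,0.002,0,0.02,30]
    - [0,0,0,0,0,0,30]

```text
t: 28.65
tool_pos: [0.5378, -0.1968, 0.0785]
orientation: [-0.576, -3.088, -0.0]
force: [0.6, 0.5, -0.4]
opening: 0.042
gripper_force: 15.0
```

```bash
python3 - <<'E'
from h import *
to((.537,-.1962,.0757))
E
```

```text
t 28.65 tcp [ 0.5378 -0.1968  0.0785] zaxis [-1.e-04  0.e+00 -1.e+00] yax [ 0.36   0.933 -0.   ] F [ 0.61  0.5  -0.44] tq [-0.01   0.027 -0.011] open 0.042 q6 -1.64
delta units [0.039 0.009 0.114]
```

>>> move_arm:
  plan:
    - [0,0,0,0.003,0.001,0.02,30]
    - [0,0,0,0.003,0.001,0.02,30]
    - [0,0,0,0.002,0,0.015,30]
    - [0,0,0,0.002,0,0.015,30]
    - [0,0,0,0,0,0.01,30]
    - [0,0,0,0,0,0.01,30]
    - [0,0,0,0,0,0,30]
    - [0,0,0,0,0,0,30]
    - [0,0,0,0,0,0,30]
    - [0,0,0,0,0,0,30]

```text
t: 29.65
tool_pos: [0.5376, -0.1966, 0.0764]
orientation: [-0.576, -3.088, -0.0]
force: [-0.2, -0.4, -0.5]
opening: 0.0417
gripper_force: 15.0
```

```bash
python3 - <<'E'
from h import *
to((.537,-.1962,.0757))
E
```

```text
t 29.65 tcp [ 0.5376 -0.1966  0.0764] zaxis [-0.  0. -1.] yax [0.36  0.933 0.   ] F [-0.22 -0.39 -0.52] tq [0.05  0.034 0.064] open 0.0417 q6 -1.64
delta units [0.03  0.006 0.026]
```

>>> move_arm:
  plan:
    - [0,0,0,0.002,0,0.01,30]
    - [0,0,0,0,0,0.01,30]
    - [0,0,0,0,0,0.01,30]
    - [0,0,0,0,0,0.01,30]
    - [0,0,0,0,0,0,30]
    - [0,0,0,0,0,0,30]
    - [0,0,0,0,0,0,30]
    - [0,0,0,0,0,0,30]
    - [0,0,0,0,0,0,30]
    - [0,0,0,0,0,0,30]

```text
t: 30.65
tool_pos: [0.5377, -0.1967, 0.0762]
orientation: [0.576, 3.088, -0.0]
force: [-4.8, 2.1, 7.4]
opening: 0.0417
gripper_force: 15.0
```

```bash
python3 - <<'E'
from h import *
to((.537,-.1962,.0757))
E
```

```text
t 30.65 tcp [ 0.5377 -0.1967  0.0762] zaxis [ 2.e-04 -1.e-04 -1.e+00] yax [ 0.36   0.933 -0.   ] F [-4.77  2.09  7.38] tq [0.308 0.716 0.016] open 0.0417 q6 -1.64
delta units [0.034 0.007 0.021]
```

```bash
python3 - <<'E'
from h import *
c=read_camera("wrist");held(c,(.5375,-.1967),.078)
E
```

```text
outer 334 [ 0.5353 -0.1961] 0.0232
hole 128 [ 0.542  -0.1993] 0.0106
plane slope,z [ 0.0072 -0.0018  0.0781]
```

The ring top is at 78.1 mm, so the small ring is seated. Easing the side load, then releasing and lifting.

>>> move_arm:
  plan:
    - [0,0,0,0.01,0,0,30]
    - [0,0,0,0,0,0,30]
    - [0,0,0,0,0,0,55]
    - [0,0,0,0,0,0,85]
    - [0,0,0,0,0,0,93]
    - [0,0,0,0,0,0,93]
    - [0,0,0,0,0,0,93]
    - [0,0,0,0,0,-0.1,93]
    - [0,0,0,0,0,-0.5,93]
    - [0,0,0,0,0,-0.9,93]

```text
t: 31.7
tool_pos: [0.5362, -0.196, 0.1123]
orientation: [-0.576, -3.085, -0.001]
force: [1.7, -0.2, -0.6]
opening: 0.0924
gripper_force: 0.0
```

>>> move_arm:
  plan:
    - [0,0,0,0,0,-1,93]
    - [0,0,0,0,0,-1,93]
    - [0,0,0,-0.5,0,-0.8,93]
    - [0,0,0,-0.6,0,0,93]
    - [0,0,0,-0.6,0,0,93]
    - [0,0,0,-0.3,0,0,93]
    - [0,0,0,0,0,0,93]
    - [0,0,0,0,0,0,93]
    - [0,0,0,0,0,0,93]
    - [0,0,0,0,0,0,93]

```text
t: 32.7
tool_pos: [0.5836, -0.2144, 0.1829]
orientation: [-0.576, -3.088, -0.0]
force: [0.7, -0.5, -0.4]
opening: 0.0928
gripper_force: 0.0
```

```bash
python3 - <<'E'
from h import *
c=read_camera("wrist");save(c,"w6.png",(160,20,560,320),2);w=pts(c);C=np.array((.536,-.196))
for n,a,b in(("large",.043,.05),("med",.059,.066),("small",.075,.082)):
    k=(w[...,2]>a)&(w[...,2]<b)&(np.hypot(w[...,0]-C[0],w[...,1]-C[1])<.04);q=w[k]
    print(n,len(q),cv2.minEnclosingCircle(q[:,:2].astype(np.float32)),np.median(q[:,2]),np.linalg.lstsq(np.c_[q[:,:2]-C,np.ones(len(q))],q[:,2],rcond=None)[0].round(4))
to(None)
E
```

```text
large 821 ((0.5348879098892212, -0.19534161686897278), 0.032977376133203506) 0.046179305316525414 [-0.0038  0.002   0.0461]
med 760 ((0.536893367767334, -0.1966615617275238), 0.026946574449539185) 0.0621643837507657 [-0.0055  0.0014  0.0621]
small 1236 ((0.5381494760513306, -0.1972718983888626), 0.020870022475719452) 0.078236584478233 [ 0.0021 -0.002   0.0782]
t 32.75 tcp [ 0.5837 -0.2144  0.1829] zaxis [-2.e-04  1.e-04 -1.e+00] yax [0.36  0.933 0.   ] F [ 0.24 -0.53  0.39] tq [ 0.073  0.043 -0.01 ] open 0.0933 q6 -1.64
```

View pics/w6.png

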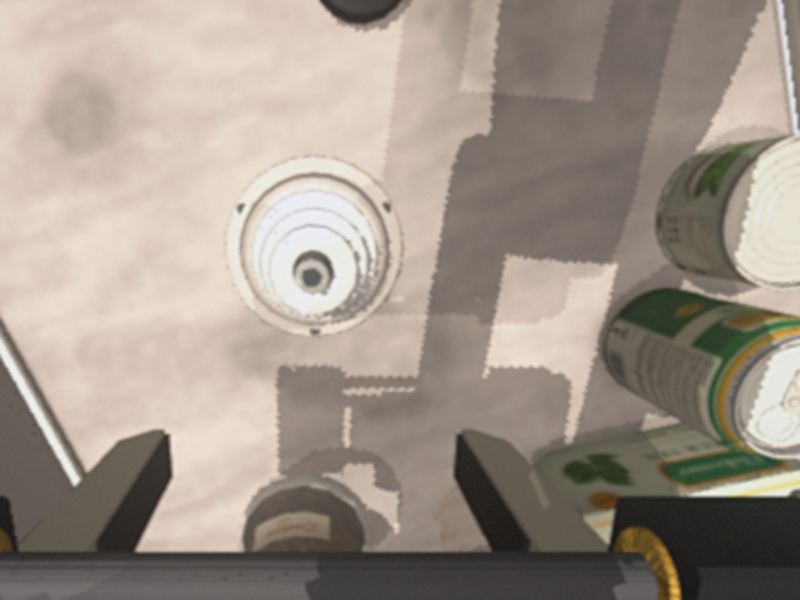

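The final crop shows all three rings stacked flat round the spindle at (312,265), with tops at 46, 62 and 78 mm. The gripper is clear.

```bash
python3 -c "
from plant import close_job
print(close_job())"
```

```text
the job is handed in; nothing more can be done
None
```

The medium ring and then the small ring were lowered by hand over the leaning spindle and sit flat on the stack (ring tops at 62 and 78 mm), with about 7.5 N of seating force seen; the job was handed in at about 33 s, and no verdict came back.

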